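# Shut and bolt the red grease box

## Task

The red grease box has been left open: push its door fully shut with the fingertips, and then push the black thumb tab of the bolt sideways until the bolt has slid all the way across the edge of the door. Only push: do not pinch the door or the tab, do not slide the bolt before the door is shut, and leave the lubricant can, the tin and the spanner standing or lying where they are.

Things in the scene. Friction and masses are not known exactly. Their poses are not given: they have to be found in the camera images.
- red_box: Red plastic box fixed on the shelf, 200 mm wide (y), 170 high, back at x = +64 mm. Origin: centre of its underside on the shelf top; z up. Front looks along its -x: face of jamb and shut door at x = -68 mm. Swing door from y = -96 to +24 mm, fixed jamb with the bolt at y = +28 to +100. The front looks away from the robot (world +x, within 0.37 rad).
- door (a joint): Angle of the swing door about its upright hinge, rad: 0 fully shut (a firm stop), grows as it opens outwards to the front, at most 1.5. Starts half open. The hinge is slightly stiff (about 0.05 N m), so the door stays where it is left.
- door_hinge (a point): Point on the hinge axis of the door, 160 mm above the shelf; in the box's frame at x = -64, y = -96 mm. Moves only with the box. The axis is upright.
- door_edge (a point): Top corner of the free edge of the door, on its outer face; moves with the door. Door: no handle, red outside and white inside, 120 mm wide from the hinge axis, from 10 to 160 mm above the shelf (this point: 160), 8 mm thick with the hinge axis in mid thickness, so the outer face, which is pushed to shut it, lies 4 mm outside the axis.
- bolt (a joint): Travel of the steel slide bolt, m: 0 drawn back on the jamb, 0.030 fully across (a stop) so that it overlaps the door by about 19 mm. It slides along the box's -y, i.e. from the jamb towards the door, against about 2 N of friction, and stays where it is left.
- bolt_tab (a point): Middle of the top edge of the bolt's upright black thumb tab; moves with the bolt. Tab: 10 mm thick along the box's y, from 127 to 163 mm above the shelf, standing out in front from box x = -78 to -114 mm (this point: x = -96). At joint 0 its middle is at box y = +73 mm. The bolt bar and all else on the jamb stay behind x = -78 mm.
- can: Closed black lubricant can, upright, loose, 66 mm across, 150 mm high; origin at the centre of its underside. A bystander.
- tin: Low round tin, aluminium with a blue lid, loose, 64 mm across, 60 mm high; origin at the centre of its underside. A bystander.
- spanner: Steel hook spanner lying flat, loose, about 200 mm long along its x (-90 to +110 mm), 10 mm thick, the hook at +x; origin on its underside. A bystander.

How it is judged:
By the outcome, as a careful person would: the job done as asked, in the order asked, and still so for the second after the job is handed in, with the robot touching nothing.
It also fails if it takes over 42 s, if anything falls off the work surface, if the arm or the gripper's body presses on something with over 40 N, if the wrist force passes 120 N, or if a joint passes its speed limit or range.

## Robot

A 6-joint arm with a two-finger parallel gripper is mounted at the origin on the work surface. World frame = base frame: x ahead of the robot, y to its left, z up, the work surface at z = 0. Lengths are in mm, angles in rad, forces in N, time in s.
With the tool pointing down it reaches from about 350 to 975 mm from the base axis. Payload 7.1 kg.
Tool frame: the origin (TCP) lies midway between the tips of the shut fingers; the grasp point (between the pads) lies 19 mm behind it (ctrl.hold_point_z is the distance from the TCP to the grasp point, in mm); z points along the fingers, y is the direction in which the jaws open and shut (so a half turn about z gives the same grasp; the last joint's range is limited). The gripper opens to 88 mm and grips with 3 to 60 N. Pads are 20 mm wide; open, the fingers measure 115 mm over their backs; the gripper's body (75 mm by 178 mm) begins 61 mm behind the grasp point.
Start: joints at [-1.326, 0.423, 1.63, -0, 1.089, -0.019], TCP at [162.988, -603.357, 222.675] pointing down, gripper open.
Joint ranges: [-3, 3], [-0.9, 2.11], [0.09, 2.58], [-1.31, 4.45], [0.11, 2.69], [-2.54, 2.54]. Speed limits (rad/s): [2.39, 2.39, 3.01, 3.14, 3.14, 3.14].

## Interface

Orientations are given as a rotation vector (axis times angle).
In Python, from workcell import ctrl, eyes gives the robot as it stands.
- The arm moves only by the tool move_arm, never from a script. Its argument "deltas" is a list of rows, each a list of 6 numbers: the shift along the tool's x, y, z in mm, then the turn, a rotation vector about the tool's x, y, z in rad. A call has 1 to 5 rows; each row shifts and turns the pose as measured when the row begins, along the tool's axes as they then stand; what a row does not reach is not made up. A row lasts 1/12 s, in which the tool goes at most 41.7 mm and 7.16 degrees, less where a joint would pass 70% of its speed; a pose out of reach is approached as far as the arm can. A call is refused whole if a number of a shift passes 41.7 or a number of a turn 0.125, either way. A call with a gripper value outside its range is refused whole. "hand" is the closure, from -1 (fully open) to 1 (shut), set as the call begins (left out, the last holds). The fingers move at their own pace and stop on an object; the grip force is fixed at half the most. Time passes only in rows, so rows that do not move let the fingers close. It gives the time, the measured TCP pose, the force and the opening at its end, in the units of the state.
- ctrl.get_obs(): the state, without advancing time (a new reading comes with each control period).
- eyes.get_image(name): name is "side" or "top"; returns a dict with "frame" (400x640x3 uint8, red, green, blue), "range_z" (400x640 float32, mm along the optical axis (not along the pixel's ray), 0 where there is no reading), "fx", "fy", "cx", "cy" (pixels), "cam_to_world" (4x4, takes a point from camera to world coordinates). Camera axes: x right, y down, z forward; pixel columns grow to the right and rows downward; lengths in mm; the calibration is good to about 2 mm. A picture is of the moment at which its call begins.
- ctrl.close_job(): hands the job in, once; it reports no verdict.
The state is a dict: "t": time; "qpos": joint angles; "qvel": joint speeds; "joint_torque": joint torques, N m; "ee_pos": TCP position; "orientation": TCP orientation; "ft_force": force on the tool from outside, world axes, zero at the start; "moment": the same for the moment, N m; "width": finger opening in mm.
Only numpy, scipy, OpenCV 4.12 (cv2) and the standard library are available. Lean on these libraries where they do the work, as an engineer would, in place of code of your own. Each camera call takes 0.05 s, during which the arm holds its last target.

## Working session

There is one attempt and no reset: what is moved stays moved. The work goes in short steps, Python scripts to look and compute and a tool call to move; the robot and the scene stay as the last step left them, time stands still between calls to the robot, and variables do not carry over. Pictures are saved under pics/ and viewed, and the job is handed in when it is done.

Besides the shell and the picture viewer there is one more tool, called after "Emit:" by a JSON object that holds its "op" and its "data". move_arm: Moves the arm, as the interface text tells. Its arguments: {"type":"object","properties":{"deltas":{"type":"array"},"hand":{"type":"number"}},"required":["deltas"]}

```bash
ls; mkdir -p pics
python3 - <<'E'
from workcell import ctrl, eyes
import cv2,numpy as np
print(ctrl.get_obs())
for n in("side","top"):
    d=eyes.get_image(n); np.savez(f"{n}0.npz",**d)
    cv2.imwrite(f"pics/{n}0.png",d["frame"][:,:,::-1]); print(n,d["fx"],d["cx"],d["cy"],np.round(d["cam_to_world"],3))
E
```

```text
pics
{'t': 0.0, 'qpos': array([-1.32602297e+00,  4.23825655e-01,  1.63068111e+00, -1.85492820e-06,
        1.08861518e+00, -1.89930000e-02]), 'qvel': array([-1.89926095e-03, -6.67263239e-05,  3.42278858e-04,  5.25054711e-04,
        8.94675448e-04, -9.88340660e-04]), 'joint_torque': array([ 3.63779116e-03, -5.44614387e+01, -2.73664445e+01,  6.46306062e-02,
        2.27979053e-02, -1.09515588e-04]), 'ee_pos': array([ 162.84247071, -602.83553111,  221.91468141]), 'orientation': array([-3.11280473e+00, -4.12924736e-01,  2.73041290e-04]), 'ft_force': array([0.76711935, 0.13627079, 0.43135653]), 'moment': array([-0.04251192,  0.02213611,  0.0335096 ]), 'width': 88.1327958246492}
side 422.94495625516373 318.0117642709003 201.45687589077144 [[ 9.76000e-01  1.83000e-01 -1.18000e-01  7.32224e+02]
 [ 2.18000e-01 -8.20000e-01  5.30000e-01 -4.12513e+02]
 [ 1.00000e-03 -5.43000e-01 -8.40000e-01  8.13054e+02]
 [ 0.00000e+00  0.00000e+00  0.00000e+00  1.00000e+00]]
top 413.63780418685684 321.2377049724142 196.79166443358466 [[ 1.80000e-02 -9.84000e-01  1.78000e-01  4.72637e+02]
 [-1.00000e+00 -1.40000e-02  2.40000e-02  6.08500e+00]
 [-2.10000e-02 -1.78000e-01 -9.84000e-01  9.78564e+02]
 [ 0.00000e+00  0.00000e+00  0.00000e+00  1.00000e+00]]
```

View pics/side0.png

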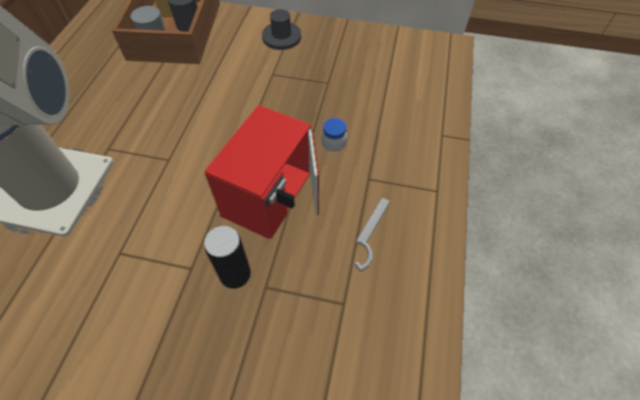

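View pics/top0.png

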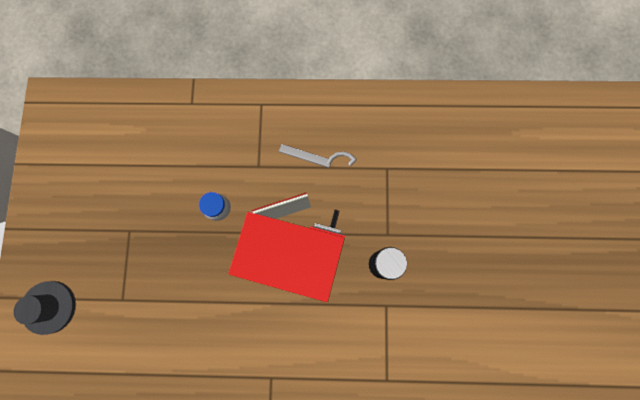

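Run:
```python
import cv2,numpy as np
a=np.load("top0.npz")["frame"][140:310,190:420,::-1]; cv2.imwrite("pics/topc.png",cv2.resize(a,None,fx=3.4,fy=3.4,interpolation=cv2.INTER_CUBIC))
a=np.load("side0.npz")["frame"][95:295,200:400,::-1]; cv2.imwrite("pics/sidec.png",cv2.resize(a,None,fx=3,fy=3,interpolation=cv2.INTER_CUBIC))
```

```text
(no output)
```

View pics/topc.png

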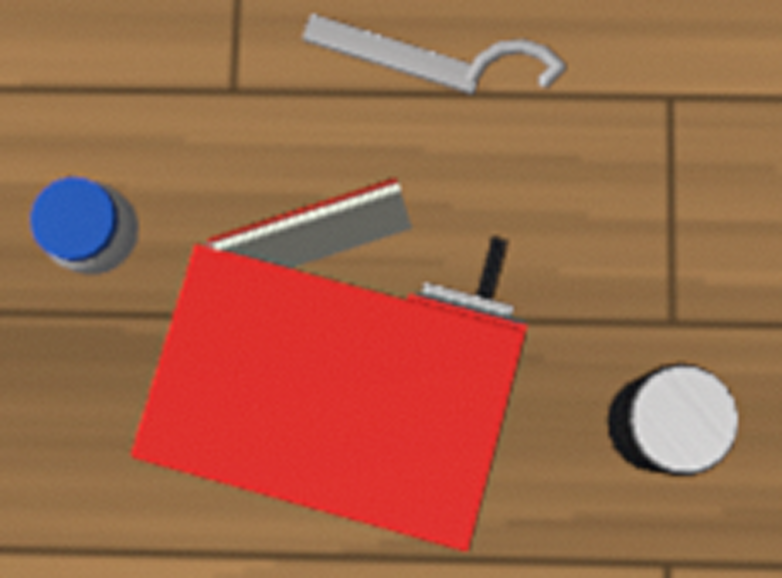

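View pics/sidec.png

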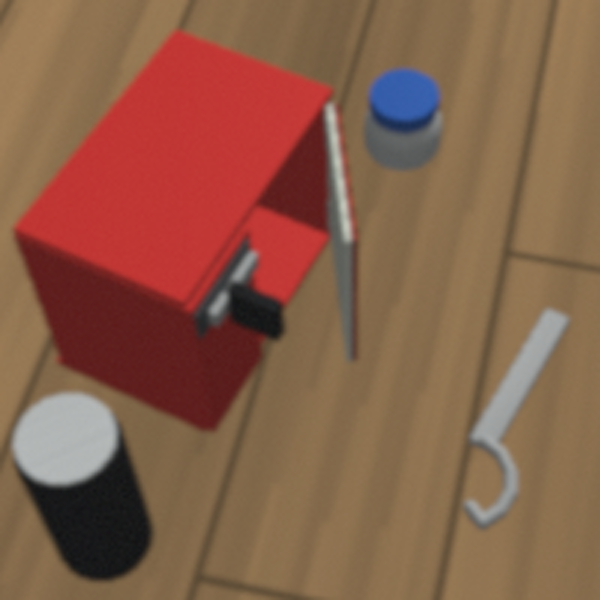

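```bash
cat > h.py <<'E'
import numpy as np
def ray(d,u,v,z):
    T=d["cam_to_world"]; r=T[:3,:3]@np.array([(u-d["cx"])/d["fx"],(v-d["cy"])/d["fy"],1]); o=T[:3,3]
    return o+r*(z-o[2])/r[2]
def dep(d,u,v):
    T=d["cam_to_world"]; z=d["range_z"][int(round(v)),int(round(u))]
    return (T@np.array([(u-d["cx"])/d["fx"]*z,(v-d["cy"])/d["fy"]*z,z,1]))[:3]
def tc(x,y): return x/3.4+190-.35,y/3.4+140-.35
def sc(x,y): return x/3+200-.33,y/3+95-.33
E
python3 - <<'E'
from h import *
np.set_printoptions(precision=1,suppress=True)
t=np.load("top0.npz");s=np.load("side0.npz")
C=[ray(t,*tc(*p),170) for p in [(195,243),(133,457),(468,550),(525,326)]]
print(np.array(C))
for i in range(4): print(np.linalg.norm(C[i]-C[(i+1)%4]))
S=[ray(s,*sc(*p),170) for p in [(332,92),(179,31),(17,231),(190,305)]]
print(np.array(S))
for i in range(4): print(np.linalg.norm(S[i]-S[(i+1)%4]))
print("box depth", dep(t,*tc(330,400)),dep(s,*sc(170,170)), "table",dep(t,*tc(560,200)))
print("door edge top outer", ray(t,*tc(398,180),160), ray(s,*sc(355,238),160))
print("tab top", [ray(t,*tc(*p),163) for p in [(489,237),(507,241),(479,297)]])
print("tin",ray(t,*tc(74,218),60),dep(t,*tc(74,218)),"can",ray(t,*tc(685,419),150),dep(t,*tc(685,419)))
print("spanner",[ray(t,*tc(*p),10) for p in [(310,25),(470,90),(563,67),(512,42)]])
E
```

```text
[[587.8 172.3 170. ]
 [464.6 201.5 170. ]
 [417.   10.5 170. ]
 [542.5 -20.3 170. ]]
126.60059172230721
196.834365015806
129.28516166920755
197.81646810537282
[[586.5 170.8 170. ]
 [467.7 203.8 170. ]
 [419.2  12.1 170. ]
 [541.9 -18.  170. ]]
123.34594220253653
197.74352220146832
126.39397487007056
193.9668650934329
box depth [498.6  90.5 169.5] [498.2  82.2 168.2] table [646.1 -49.7   1.7]
door edge top outer [628.7  55.3 160. ] [627.2  60.6 160. ]
tab top [array([594.9,   1. , 163. ]), array([592.7,  -9.6, 163. ]), array([559.6,   6.4, 163. ])]
tin [619.1 276.6  60. ] [618.8 276.1  61.7] can [ 491.8 -114.1  150. ] [ 491.8 -113.9  151. ]
spanner [array([769.6, 130.2,  10. ]), array([723. ,  14.8,  10. ]), array([740.7, -51. ,  10. ]), array([758.7, -14.6,  10. ])]
```

Emit:
{"op": "move_arm", "data": {"deltas": [[0,0,0,0,0,0.125],[0,0,0,0,0,0.125],[0,0,0,0,0,0.125],[0,0,0,0,0,0.125],[0,0,0,0,0,0]], "hand": 1}}

```text
t: 0.52
ee_pos: [162.5, -601.2, 219.6]
orientation: [-3.112, 0.385, 0.003]
ft_force: [-0.9, 0.7, 0.1]
width: 57.8
```

```bash
cat >> h.py <<'E'
from scipy.spatial.transform import Rotation as Ro
O=np.array([503.3,91.5]); YAW=np.radians(-13.5); f=np.array([np.cos(YAW),np.sin(YAW)]); b=np.array([np.sin(YAW),-np.cos(YAW)])
def go(F,by,z):
    from workcell import ctrl
    np.set_printoptions(precision=3,suppress=True)
    o=ctrl.get_obs(); R=Ro.from_rotvec(o["orientation"]); p=o["ee_pos"]
    d=p[:2]-O; print("t",o["t"],"pos",p,"f,by",d@f,d@b,"F",o["ft_force"],"w",o["width"],"q",o["qpos"])
    w=np.r_[O+F*f+by*b,z]; print("tool delta",R.inv().apply(w-p))
    Rt=Ro.from_matrix(np.c_[np.r_[f,0],np.r_[b,0],[0,0,-1]]); print("turn",(R.inv()*Rt).as_rotvec())
E
python3 -c "
from h import *
go(165,-15,222)"
```

```text
t 0.5167 pos [ 162.478 -601.247  219.563] f,by -169.68675244108482 753.1692784107207 F [-0.923  0.73   0.111] w 57.807741788336685 q [-1.326  0.426  1.633 -0.     1.088  0.491]
tool delta [ 326.525 -771.678    0.749]
turn [-0.005  0.003 -0.011]
```

Emit:
{"op": "move_arm", "data": {"deltas": [[16,-38,-1,0,0,0],[16,-38,-1,0,0,0],[16,-38,-1,0,0,0],[16,-38,-1,0,0,0],[16,-38,-1,0,0,0]]}}

```text
t: 0.93
ee_pos: [283.8, -436.8, 223.1]
orientation: [-3.115, 0.372, 0.005]
ft_force: [1.1, 0.2, 0.2]
width: 24.5
```

Emit:
{"op": "move_arm", "data": {"deltas": [[16,-38,-1,0,0,0],[16,-38,-1,0,0,0],[16,-38,-1,0,0,0],[16,-38,-1,0,0,0],[16,-38,-1,0,0,0]]}}

```text
t: 1.35
ee_pos: [404.1, -266.6, 228.4]
orientation: [-3.118, 0.341, 0.005]
ft_force: [1.2, -0.8, -0.5]
width: 0.7
```

```bash
python3 -c "
from h import *
go(165,-15,222)"
```

```text
t 1.35 pos [ 404.118 -266.573  228.421] f,by -12.851552664329674 371.33309405824343 F [ 1.228 -0.823 -0.489] w 0.6531810900514737 q [-0.609  0.21   1.926  0.003  1.011  1.178]
tool delta [ 184.738 -383.071    7.369]
turn [-0.004  0.004  0.018]
```

Emit:
{"op": "move_arm", "data": {"deltas": [[18,-37,0,0,0,0.005],[18,-37,0,0,0,0.005],[18,-37,0,0,0,0.005],[18,-37,0,0,0,0.005],[18,-37,0,0,0,0.005]]}}

```text
t: 1.77
ee_pos: [531.4, -101.4, 229.3]
orientation: [-3.118, 0.347, 0.005]
ft_force: [0.3, -0.3, 0.8]
width: 0.8
```

Emit:
{"op": "move_arm", "data": {"deltas": [[18,-37,0,0,0,0.005],[18,-37,0,0,0,0.005],[18,-37,0,0,0,0.005],[18,-37,0,0,0,0.005],[18,-37,0,0,0,0.005]]}}

```text
t: 2.18
ee_pos: [659.2, 63.1, 228.8]
orientation: [-3.118, 0.352, 0.007]
ft_force: [1.1, -0.7, 0.2]
width: 0.3
```

```bash
python3 -c "
from h import *
go(165,-15,110)"
```

```text
t 2.1833 pos [659.212  63.056 228.83 ] f,by 158.24467575665497 -8.738673038258788 F [ 1.085 -0.713  0.224] w 0.29766525075066236 q [0.075 0.473 1.534 0.005 1.138 1.869]
tool delta [  7.43   -5.81  118.813]
turn [-0.003  0.005  0.011]
```

Emit:
{"op": "move_arm", "data": {"deltas": [[7,-6,20,0,0,0.01],[0,0,33,0,0,0],[0,0,33,0,0,0],[0,0,33,0,0,0],[0,0,0,0,0,0]]}}

```text
t: 2.6
ee_pos: [675.1, 78.8, 107.0]
orientation: [-3.118, 0.32, -0.007]
ft_force: [-1.7, -0.4, -0.8]
width: 0.2
```

Run:
```python
from h import *
go(78,-1,112)
from workcell import eyes
import cv2
d=eyes.get_image("side");cv2.imwrite("pics/s1.png",cv2.resize(d["frame"][60:310,150:450,::-1],None,fx=2,fy=2))
```

```text
t 2.6 pos [675.061  78.808 107.028] f,by 169.97845537323295 -27.75569758126112 F [-1.731 -0.373 -0.755] w 0.18286691915944106 q [0.096 0.633 1.572 0.008 0.931 1.867]
tool delta [-92.75   23.831  -5.49 ]
turn [-0.008 -0.004  0.031]
```

View pics/s1.png

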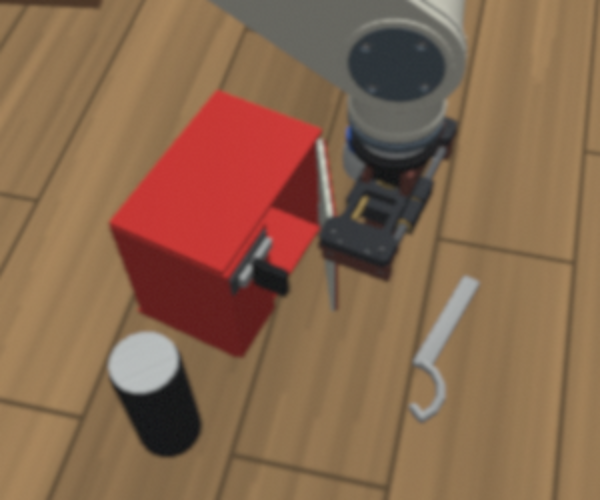

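The side picture shows the shut gripper outside the door, clear of the tab (268,275), the can and the spanner. The door is unmoved.

Emit:
{"op": "move_arm", "data": {"deltas": [[-8,8,-2,0,0,0.015],[-10,6,-1,0,0,0.015],[-10,3,0,0,0,0],[-10,2,0,0,0,0],[-10,2,0,0,0,0]]}}

```text
t: 3.07
ee_pos: [627.6, 68.2, 120.0]
orientation: [-3.111, 0.36, -0.028]
ft_force: [1.4, -0.3, -1.2]
width: 0.6
```

```bash
python3 -c "
from h import *
go(78,-1,112)"
```

```text
t 3.0667 pos [627.65   68.22  119.992] f,by 126.34845733761435 -6.3922203462297515 F [ 1.42  -0.315 -1.232] w 0.5735403979257706 q [0.086 0.55  1.694 0.008 0.878 1.883]
tool delta [-48.501   5.225   7.129]
turn [-0.012 -0.017  0.005]
```

Emit:
{"op": "move_arm", "data": {"deltas": [[-9,2,4,0,-0.01,0],[-8,1,3,0,-0.005,0],[-8,1,1,0,0,0],[-6,1,0,0,0,0],[-5,0,0,0,0,0]]}}

```text
t: 3.48
ee_pos: [588.8, 71.8, 115.7]
orientation: [-3.108, 0.357, -0.013]
ft_force: [0.1, 0.2, -0.8]
width: 0.5
```

```bash
python3 -c "
from h import *
go(78,-1,112)"
```

```text
t 3.4833 pos [588.796  71.779 115.706] f,by 87.7374499220239 -0.7828221420874976 F [ 0.052  0.18  -0.76 ] w 0.4611124428558713 q [0.095 0.512 1.778 0.015 0.84  1.885]
tool delta [-9.761 -0.235  3.643]
turn [-0.014 -0.007  0.007]
```

Emit:
{"op": "move_arm", "data": {"deltas": [[-4,0,0,0,0,0],[-3,0,0,0,0,0],[-3,0,0,0,0,0]]}}

```text
t: 3.73
ee_pos: [578.7, 74.3, 115.8]
orientation: [-3.108, 0.356, -0.017]
ft_force: [14.3, -7.2, -10.0]
width: 0.8
```

Emit:
{"op": "move_arm", "data": {"deltas": [[-3,0,0,0,0,0],[-3,0,0,0,0,0]]}}

```text
t: 3.9
ee_pos: [579.4, 74.4, 116.4]
orientation: [-3.108, 0.354, -0.04]
ft_force: [13.0, -6.1, -7.9]
width: 0.7
```

Run:
```python
from h import *
go(78,-1,112)
from workcell import eyes
import cv2
d=eyes.get_image("side");cv2.imwrite("pics/s2.png",cv2.resize(d["frame"][60:310,150:450,::-1],None,fx=2,fy=2))
```

```text
t 3.9 pos [579.394  74.449 116.437] f,by 77.97222951808244 -1.1842477433530654 F [13.038 -6.141 -7.871] w 0.7419826986096437 q [0.104 0.494 1.81  0.01  0.81  1.895]
tool delta [-0.08   0.254  4.432]
turn [-0.016 -0.024  0.009]
```

View pics/s2.png

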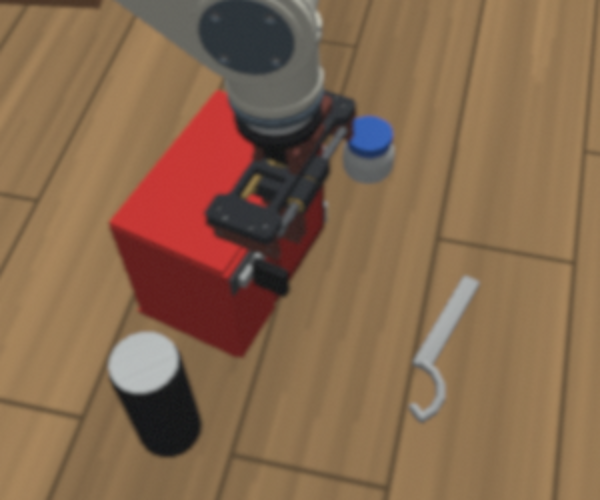

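The fingertips stopped at 78 mm in front of the origin, as predicted for a shut door, with 14 N. The picture shows the door face flush beside the jamb. Next I'll back off and move to the far side of the tab.

Emit:
{"op": "move_arm", "data": {"deltas": [[8,0,0,0,0,0],[15,0,0,0,-0.01,0],[15,0,0,0,-0.01,0],[10,0,-20,0,0,0],[0,0,-35,0,0,0]]}}

```text
t: 4.37
ee_pos: [623.9, 62.4, 166.1]
orientation: [-3.108, 0.354, 0.013]
ft_force: [0.7, -0.2, -0.2]
width: 0.5
```

Emit:
{"op": "move_arm", "data": {"deltas": [[0,0,-25,0,0,0],[0,20,0,0,0,0],[0,30,0,0,0,0],[0,25,0,0,0,0],[0,15,0,0,0,0]]}}

```text
t: 4.78
ee_pos: [610.0, -24.6, 198.4]
orientation: [-3.106, 0.345, -0.004]
ft_force: [-0.2, 0.1, 0.5]
width: 0.4
```

```bash
python3 -c "
from h import *
go(101,115,200)"
```

```text
t 4.7833 pos [609.952 -24.639 198.374] f,by 130.817253308279 88.03236077403155 F [-0.208  0.095  0.537] w 0.42908354199046517 q [-0.068  0.428  1.685  0.019  1.026  1.714]
tool delta [-30.209  26.496  -2.082]
turn [-0.017 -0.     0.015]
```

Emit:
{"op": "move_arm", "data": {"deltas": [[-5,15,0,-0.01,0,0.01],[-12,13,0,0,0,0],[-8,0,0,0,0,0],[0,0,0,0,0,0]]}}

```text
t: 5.12
ee_pos: [577.0, -50.3, 197.6]
orientation: [-3.115, 0.371, 0.001]
ft_force: [-0.7, 0.2, -0.2]
width: 0.5
```

Run:
```python
from h import *
go(101,115,134)
from workcell import eyes
import cv2
d=eyes.get_image("side");cv2.imwrite("pics/s3.png",cv2.resize(d["frame"][60:310,150:450,::-1],None,fx=2,fy=2))
d=eyes.get_image("top");cv2.imwrite("pics/t3.png",cv2.resize(d["frame"][140:310,190:420,::-1],None,fx=3,fy=3))
```

```text
t 5.1167 pos [576.981 -50.254 197.626] f,by 104.7371782027792 120.63683838024235 F [-0.674  0.151 -0.152] w 0.4779538612877986 q [-0.11   0.387  1.753  0.006  1.002  1.694]
tool delta [-3.657 -5.325 63.658]
turn [-0.005  0.001 -0.001]
```

View pics/s3.png

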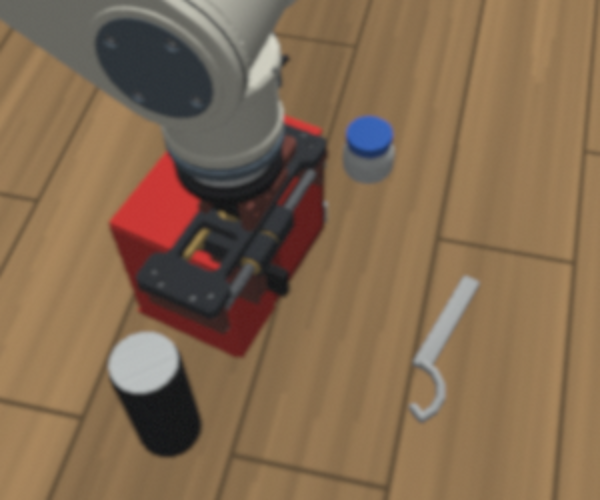

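View pics/t3.png

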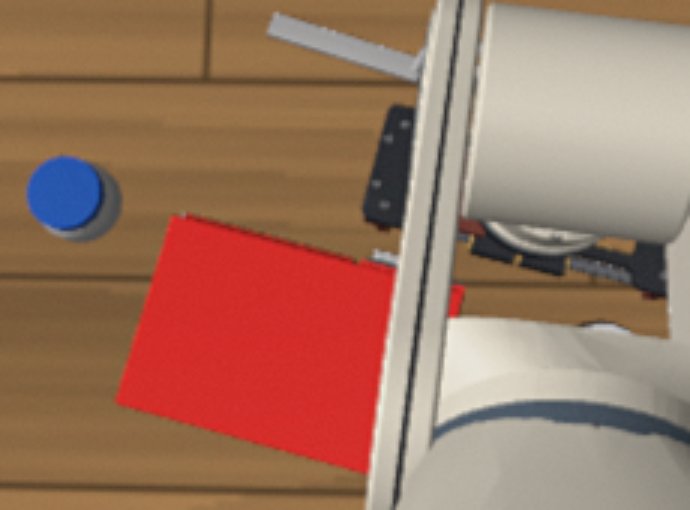

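The top view shows the door shut, lying as a thin strip parallel to the box front from (180,215) to (360,262). Descending beside the tab now.

Emit:
{"op": "move_arm", "data": {"deltas": [[-4,-2,20,0,0,0],[0,0,20,0,0,0],[0,0,15,0,0,0],[0,0,5,0,0,0],[0,0,0,0,0,0]]}}

```text
t: 5.63
ee_pos: [580.1, -42.9, 137.7]
orientation: [-3.115, 0.362, -0.011]
ft_force: [0.9, 0.1, 0.5]
width: 0.2
```

```bash
python3 -c "
from h import *
go(101,61.5,135)"
```

```text
t 5.6333 pos [580.071 -42.855 137.667] f,by 106.01398385288608 112.72096987057508 F [0.899 0.138 0.483] w 0.16871991421052754 q [-0.097  0.468  1.791  0.007  0.875  1.701]
tool delta [ -4.827 -51.223   2.96 ]
turn [-0.006 -0.007  0.004]
```

Emit:
{"op": "move_arm", "data": {"deltas": [[-4,-7,2,0,0,0],[-1,-7,1,0,0,0],[0,-7,0,0,0,0],[0,-7,0,0,0,0]]}}

```text
t: 5.97
ee_pos: [583.3, -11.9, 136.3]
orientation: [-3.115, 0.363, -0.015]
ft_force: [0.1, -1.6, -1.9]
width: 0.7
```

```bash
python3 -c "
from h import *
go(101,61.5,135)"
```

```text
t 5.9667 pos [583.298 -11.874 136.279] f,by 101.91957070907009 81.84227978105024 F [ 0.09  -1.588 -1.881] w 0.6564807097130254 q [-0.043  0.471  1.79   0.006  0.871  1.755]
tool delta [ -0.855 -20.337   1.406]
turn [-0.007 -0.009  0.004]
```

Emit:
{"op": "move_arm", "data": {"deltas": [[0,-6,0,0,0,0],[0,-5,0,0,0,0],[0,-4,0,0,0,0],[0,-3,0,0,0,0]]}}

```text
t: 6.3
ee_pos: [588.4, 8.5, 137.7]
orientation: [-3.116, 0.359, -0.017]
ft_force: [-0.5, -1.9, -0.8]
width: 0.4
```

Emit:
{"op": "move_arm", "data": {"deltas": [[0,-3,0,0,0,0],[0,-3,0,0,0,0]]}}

```text
t: 6.47
ee_pos: [589.7, 13.5, 137.8]
orientation: [-3.12, 0.358, -0.017]
ft_force: [-3.9, -23.2, 2.0]
width: 0.8
```

```bash
python3 -c "
from h import *
go(101,61.5,135)"
```

```text
t 6.4667 pos [589.713  13.485 137.802] f,by 102.23797068169128 55.68633023630194 F [ -3.904 -23.173   1.997] w 0.7816332534464159 q [0.003 0.476 1.775 0.    0.879 1.801]
tool delta [-1.31   5.812  2.773]
turn [-0.003 -0.011  0.007]
```

A stop at 23 N. Now I'll back off and move the arm away to check.

Emit:
{"op": "move_arm", "data": {"deltas": [[0,5,0,0,0,0],[0,15,0,0,0,0],[0,20,0,0,0,0],[8,15,-15,0,0,0],[0,0,-30,0,0,0]]}}

```text
t: 6.88
ee_pos: [580.9, -44.1, 178.8]
orientation: [-3.119, 0.354, -0.003]
ft_force: [0.6, 0.6, 0.0]
width: 0.5
```

Emit:
{"op": "move_arm", "data": {"deltas": [[0,5,-35,0,0,0],[0,30,-20,0,0,0],[0,38,0,0,0,0],[0,38,0,0,0,0],[0,38,0,0,0,0]]}}

```text
t: 7.3
ee_pos: [550.0, -193.2, 243.1]
orientation: [-3.117, 0.346, -0.024]
ft_force: [1.7, -1.0, 0.3]
width: 0.6
```

Emit:
{"op": "move_arm", "data": {"deltas": [[0,38,0,0,0,0],[0,38,0,0,0,0],[0,38,0,0,0,0],[0,20,0,0,0,0],[0,0,0,0,0,0]]}}

```text
t: 7.72
ee_pos: [515.1, -339.2, 244.8]
orientation: [-3.117, 0.358, -0.035]
ft_force: [0.3, -0.2, 0.1]
width: 0.5
```

Run:
```python
from h import *
go(101,61.5,135)
from workcell import eyes
import cv2
d=eyes.get_image("side");np.savez("side4.npz",**d);cv2.imwrite("pics/s4.png",cv2.resize(d["frame"][95:295,200:400,::-1],None,fx=3,fy=3,interpolation=cv2.INTER_CUBIC))
d=eyes.get_image("top");np.savez("top4.npz",**d);cv2.imwrite("pics/t4.png",cv2.resize(d["frame"][140:310,190:420,::-1],None,fx=3.4,fy=3.4,interpolation=cv2.INTER_CUBIC))
```

```text
t 7.7167 pos [ 515.104 -339.169  244.799] f,by 112.01503121427722 416.01368948251826 F [ 0.258 -0.169  0.105] w 0.4519361013477076 q [-0.608  0.379  1.643  0.015  1.102  1.184]
tool delta [ -11.028 -353.914  111.715]
turn [-0.006 -0.022  0.007]
```

View pics/s4.png

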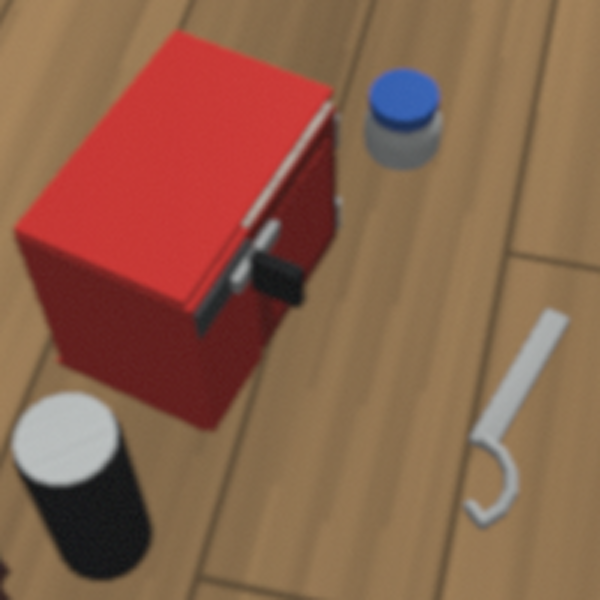

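View pics/t4.png

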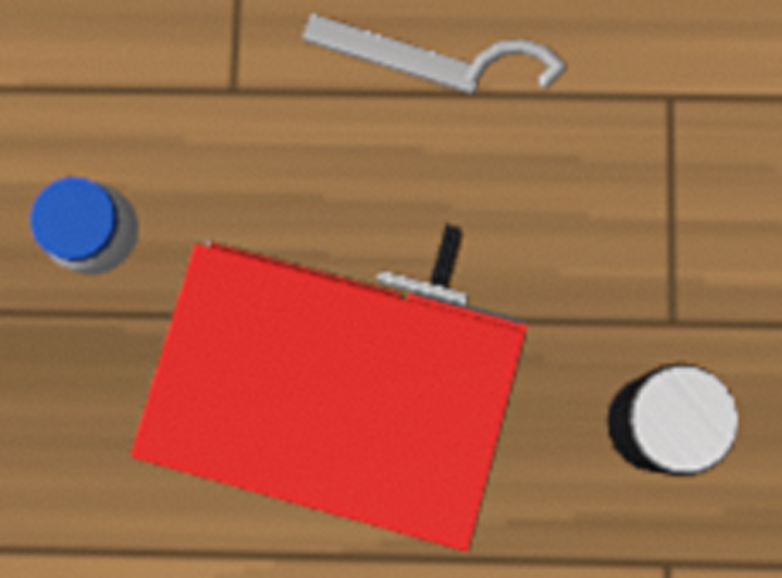

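```bash
python3 - <<'E'
from h import *
import cv2
np.set_printoptions(precision=2,suppress=True)
from scipy.ndimage import map_coordinates
D={k:np.load(k+".npz") for k in("top0","top4","side0","side4")}
# sharp profile along box y across tab at f=90..112, z=163 plane
for v in("top","side"):
  for k in("0","4"):
    d=D[v+k]; T=np.linalg.inv(d["cam_to_world"]); by=np.arange(25,100,.5); P=0
    g=d["frame"].astype(float).mean(2)
    for F in (98,102,106):
        W=np.c_[O+F*f+by[:,None]*b,np.full(len(by),163),np.ones(len(by))]; c=(T@W.T)
        u=c[0]/c[2]*d["fx"]+d["cx"]; w=c[1]/c[2]*d["fy"]+d["cy"]; P=P+map_coordinates(g,[w,u],order=1)/3
    dark=P<(P.min()+np.percentile(P,80))/2
    wt=np.clip(np.percentile(P,80)-20-P,0,None); print(v,k,"span",by[dark].min(),by[dark].max(),"centroid",(by*wt).sum()/wt.sum())
# door outer face top line (z=160): depth points on the door face seen by side
for k in("side4",):
  d=D[k]
  for p in [(255,228),(325,110),(290,250),(320,190)]:
    q=dep(d,*sc(*p)); r=q[:2]-O; print(p,q,"f,by",r@f,r@b)
E
python3 - <<'E'
import cv2,numpy as np
a=np.hstack([cv2.resize(np.load(f"top{k}.npz")["frame"][195:245,285:350,::-1],None,fx=6,fy=6,interpolation=cv2.INTER_CUBIC) for k in "04"]);cv2.imwrite("pics/cmp.png",a)
E
```

```text
top 0 span 68.5 77.5 centroid 72.89661969575621
top 4 span 40.0 51.0 centroid 45.50552399175879
side 0 span 67.5 99.5 centroid 83.07573231031093
side 4 span 46.0 67.0 centroid 56.543752681874174
(255, 228) [561.14  58.69 153.92] f,by 63.90208251029652 18.396160445118795
(325, 110) [582.96 164.15 158.26] f,by 60.50390274480344 -89.2394289506579
(290, 250) [572.45  94.72  84.75] f,by 66.4841829332604 -19.274791839699336
(320, 190) [584.45 137.79 103.22] f,by 68.10258678438359 -63.95024085435103
```

View pics/cmp.png

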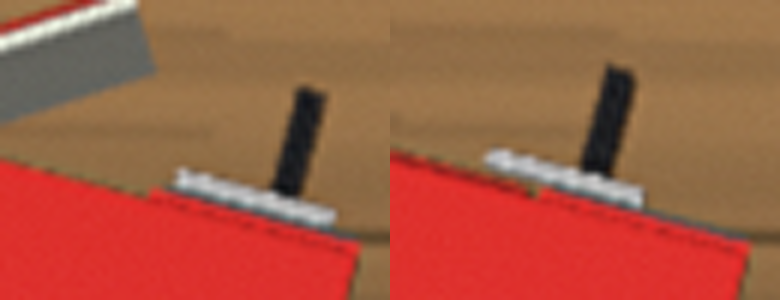

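The top view puts the bolt travel at about 27.4 mm, which may be 2–3 mm short of 30, so I'll push the tab again and watch force against position.

Emit:
{"op": "move_arm", "data": {"deltas": [[0,-38,0,0,0,0],[0,-38,0,0,0,0],[0,-38,0,0,0,0],[0,-38,0,0,0,0],[0,-38,0,0,0,0]]}}

```text
t: 8.23
ee_pos: [558.5, -145.9, 245.8]
orientation: [-3.114, 0.368, -0.036]
ft_force: [1.5, 0.6, 0.2]
width: 0.6
```

Emit:
{"op": "move_arm", "data": {"deltas": [[0,-38,0,0,0,0],[0,-38,0,0,0,0],[0,-25,0,0,0,0],[0,0,0,0,0,0]]}}

```text
t: 8.57
ee_pos: [581.4, -29.8, 247.5]
orientation: [-3.111, 0.349, -0.036]
ft_force: [-0.1, -0.3, -0.1]
width: 0.5
```

```bash
python3 -c "
from h import *
go(101,90,138)"
```

```text
t 8.5667 pos [581.391 -29.779 247.504] f,by 104.24563678164819 99.69775974210424 F [-0.053 -0.334 -0.063] w 0.499799454777906 q [-0.077  0.322  1.721  0.011  1.075  1.712]
tool delta [ -5.511  -8.282 109.529]
turn [-0.013 -0.022  0.012]
```

Emit:
{"op": "move_arm", "data": {"deltas": [[-4,0,25,-0.01,-0.02,0.01],[0,0,33,0,0,0],[0,0,30,0,0,0],[0,0,15,0,0,0],[0,0,0,0,0,0]]}}

```text
t: 8.98
ee_pos: [578.5, -20.2, 144.2]
orientation: [-3.118, 0.345, -0.012]
ft_force: [-0.8, 0.1, -0.9]
width: 0.9
```

```bash
python3 -c "
from h import *
go(101,65,137)"
```

```text
t 8.9833 pos [578.521 -20.183 144.192] f,by 99.21427711692992 91.03710888250684 F [-0.839  0.13  -0.904] w 0.9094629566660832 q [-0.058  0.455  1.794  0.006  0.885  1.73 ]
tool delta [  2.128 -25.966   7.355]
turn [-0.006 -0.007  0.015]
```

Emit:
{"op": "move_arm", "data": {"deltas": [[2,-8,4,0,0,0.01],[0,-8,2,0,0,0],[0,-6,0,0,0,0],[0,-4,0,0,0,0],[0,0,0,0,0,0]]}}

```text
t: 9.4
ee_pos: [587.9, 8.4, 141.0]
orientation: [-3.115, 0.36, -0.017]
ft_force: [0.4, 0.9, -0.6]
width: 0.5
```

Emit:
{"op": "move_arm", "data": {"deltas": [[0,-4,0,0,0,0],[0,-4,0,0,0,0]]}}

```text
t: 9.57
ee_pos: [589.7, 13.7, 142.2]
orientation: [-3.121, 0.357, -0.018]
ft_force: [-3.2, -31.9, -4.3]
width: 0.4
```

```bash
python3 -c "
from h import *
go(101,53,137)"
```

```text
t 9.5667 pos [589.715  13.746 142.198] f,by 102.17850537565619 55.432957275586965 F [ -3.221 -31.857  -4.251] w 0.38958509679434883 q [ 0.004  0.47   1.773 -0.001  0.887  1.803]
tool delta [-1.218 -2.434  5.189]
turn [-0.002 -0.011  0.008]
```

Emit:
{"op": "move_arm", "data": {"deltas": [[0,5,0,0,0,0],[0,15,0,0,0,0],[0,20,0,0,0,0],[0,15,-15,0,0,0],[0,0,-30,0,0,0]]}}

```text
t: 9.98
ee_pos: [572.9, -43.2, 184.5]
orientation: [3.12, -0.353, 0.006]
ft_force: [-0.2, 0.7, -0.3]
width: 0.4
```

Emit:
{"op": "move_arm", "data": {"deltas": [[0,5,-35,0,0,0],[0,30,-20,0,0,0],[0,38,0,0,0,0],[0,38,0,0,0,0],[0,38,0,0,0,0]]}}

```text
t: 10.4
ee_pos: [542.0, -192.2, 251.0]
orientation: [3.122, -0.345, 0.029]
ft_force: [0.1, -0.6, 1.5]
width: 0.2
```

Emit:
{"op": "move_arm", "data": {"deltas": [[0,38,0,0,0,0],[0,38,0,0,0,0],[0,38,0,0,0,0],[0,20,0,0,0,0],[0,0,0,0,0,0]]}}

```text
t: 10.82
ee_pos: [507.5, -338.3, 255.0]
orientation: [3.117, -0.355, 0.042]
ft_force: [0.6, 0.3, 0.3]
width: 0.2
```

Run:
```python
from h import *
from workcell import eyes
import cv2
d=eyes.get_image("side");np.savez("side5.npz",**d)
d=eyes.get_image("top");np.savez("top5.npz",**d)
A=[]
for k in "05":
    A.append(cv2.resize(np.load(f"side{k}.npz")["frame"][120:220,240:330,::-1],None,fx=4.4,fy=4.4,interpolation=cv2.INTER_CUBIC))
cv2.imwrite("pics/s5.png",np.hstack(A))
# compare images: tab in top4 vs top5, predicted tab corners rendered
def pj(d,F,by,z):
    c=np.linalg.inv(d["cam_to_world"])@np.r_[O+F*f+by*b,z,1]; return c[0]/c[2]*d["fx"]+d["cx"],c[1]/c[2]*d["fy"]+d["cy"]
A=[]
for k,ys in (("0",[73]),("4",[43]),("5",[43])):
    d=np.load(f"top{k}.npz"); im=cv2.resize(d["frame"][195:245,300:345,::-1],None,fx=5.7,fy=5.7,interpolation=cv2.INTER_CUBIC).copy()
    for y in ys:
        p=[pj(d,F,yy,163) for F,yy in((78,y-5),(114,y-5),(114,y+5),(78,y+5))]
        cv2.polylines(im,[np.int32([((u-300+.5)*5.7,(v-195+.5)*5.7) for u,v in p])],True,(0,255,0),1)
    A.append(im)
cv2.imwrite("pics/cmp5.png",np.hstack(A))
```

```text
(no output)
```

View pics/cmp5.png

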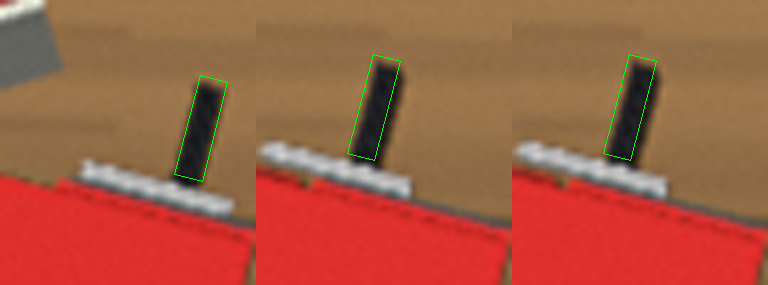

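View pics/s5.png

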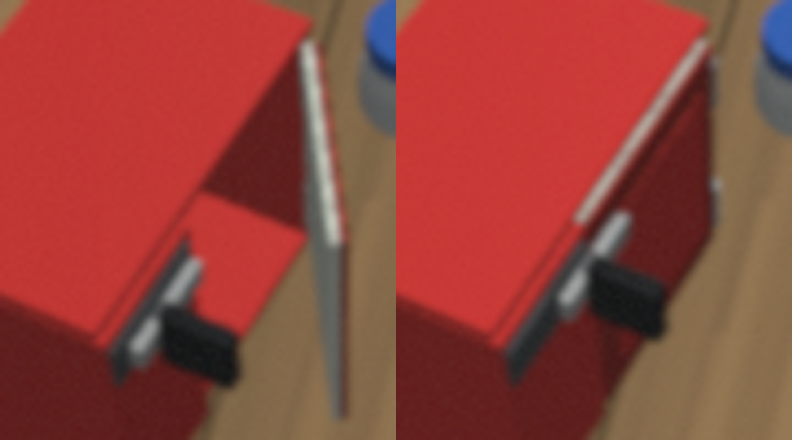

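The tab sits within about 1 px of the outline predicted for full travel, and the second, harder push did not move it. The door is flush with the bolt across its edge, and the bystanders look unmoved.

```bash
python3 -c "
from workcell import ctrl
import numpy as np
a=np.load('top0.npz')['frame'].astype(int);b=np.load('top5.npz')['frame'].astype(int)
for n,(r,c) in dict(tin=((185,225),(195,235)),can=((240,285),(365,412)),sp=((140,172),(275,360))).items(): print(n,np.abs(a-b)[r[0]:r[1],c[0]:c[1]].mean())
print(ctrl.close_job())"
```

```text
tin 1.46875
can 1.603624901497242
sp 1.4580882352941176
the job is handed in; nothing more can be done
None
```

The door is fully shut and the bolt is pushed all the way across to its stop. I handed the job in at about 11 s, with the arm clear of everything.

- **Door:** I pushed it with the closed fingertips until it stopped firmly at about 14 N, at the position worked out for a shut door. Both cameras then showed it flush with the jamb.
- **Bolt:** I then pushed the tab sideways to a stop at 23 N. The top image measured only about 27.4 mm of travel instead of 30, so I pushed again, up to 32 N. The stop was within 0.3 mm of the first one, and the bolt lies across the door edge in both views. I put the 2–3 mm difference down to image resolution and calibration, and to the side of the tab showing in the top view, but could not confirm that from the pictures alone.
- **Bystanders:** The image areas around the can, tin and spanner are unchanged from the start, apart from noise.

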